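# Run the heavy cell carriage up to the optical probe and stop it there

## Robot

A 6-joint arm with a two-finger parallel gripper is mounted at the origin on the work surface. World frame = base frame: x ahead of the robot, y to its left, z up, the work surface at z = 0. Lengths are in m, angles in rad, forces in N, time in s.
With the tool pointing down it reaches from about 0.35 to 1 m from the base axis. Payload 7.1 kg.
Tool frame: the origin (TCP) lies between the finger pads; the fingertips stand 22 mm ahead of it and the grasp point (between the pads) lies 3 mm ahead of it; z points along the fingers, y is the line along which they close (so a half turn about z gives the same grasp; the last joint's range is limited). The gripper opens to 85 mm and grips with 20 to 120 N. Pads are 22 mm wide; open, the fingers measure 114 mm over their backs; the gripper's body (76 mm by 85 mm) begins 54 mm behind the grasp point. The pads swing forward as they close: fully open they stand 13 mm farther back than shut.
Start: joints at [-1.229, 0.423, 1.63, -0, 1.089, -0.019], TCP at [0.221, -0.585, 0.253] pointing down, gripper open.
Joint ranges: [-3, 3], [-0.9, 2.11], [0.09, 2.58], [-1.31, 4.45], [0.11, 2.69], [-2.54, 2.54]. Speed limits (rad/s): [2.39, 2.39, 3.01, 3.14, 3.14, 3.14].

## Interface

Orientations are given as a rotation vector (axis times angle).
In Python, from rig import manip gives the robot as it stands. The module is installed in compiled form; this text tells all that it offers. Calls block until the motion is done:
- manip.move_to(position, orientation): joint-space move of the TCP to a pose.
- manip.servo_line(position, orientation=None, rate=0.15): straight line of the TCP; orientation=None keeps the orientation; rate is the mean speed in m/s.
- manip.set_joints(angles): joint-space move.
- manip.command_gripper(opening, f_grip=None): finger opening in m; f_grip is the grip in N (None keeps the last); returns when the fingers have stopped.
- manip.hold(seconds).
- manip.solve_ik(position, orientation): joint angles nearest the present ones, or None.
- manip.camera(name): name is "scene" or "top"; returns a dict with "image" (384x512x3 uint8, red, green, blue), "fx", "fy", "cx", "cy" (pixels), "cam_to_world" (4x4, takes a point from camera to world coordinates). Camera axes: x right, y down, z forward; pixel columns grow to the right and rows downward; lengths in m; the calibration is good to about 2 mm. A picture is of the moment at which its call begins. There is no depth.
A pose or a line that the arm cannot do raises manip.IKError and nothing moves.
- manip.sign_off(): hands the job in; it is judged then, once.
Readings, each from a call of its own:
- manip.get_time(): time.
- manip.get_joint_positions(): joint angles.
- manip.get_joint_vel(): joint speeds.
- manip.get_tau(): joint torques, N m.
- manip.get_position(): TCP position.
- manip.get_ee_rot(): TCP orientation.
- manip.get_contact_force(): force on the tool from outside, world axes, zero at the start.
- manip.get_torque(): the same for the moment, N m.
- manip.get_width(): finger opening in m.
- manip.get_grip_force(): force on a finger pad.
Only numpy, scipy, OpenCV 4.12 (cv2) and the standard library are available. Lean on these libraries where they do the work, as an engineer would, in place of code of your own. Each camera call takes 0.05 s, during which the arm holds its last target. There are 200 camera calls.

## Task

Push the heavy, almost frictionless cell carriage along its guide by its end buffers, towards the probe on the retort stand, and brake it so that it comes to rest with the whole probe tip facing into the cell's window, and let it go so that it stays there. Do not let the carriage run into an end stop, and keep off the cell itself, the probe stand and the other things on the bench.

Things in the scene. Friction and masses are not known exactly. Their poses are not given: they have to be found in the camera images.
- guide: Linear guide fixed on the bench: aluminium base 160 mm wide (x), 760 long (y), rail tops 25 mm above the bench. Origin: centre of the underside. +y: the way the carriage must go (robot's right to left); +x away from the robot. At each end a stop block 130 mm wide, 72 high, its face 340 mm from the origin along y.
- carriage (a joint): Carriage position along guide +y, m: 0 = rear buffer at the -y stop, 0.46 = front buffer at the +y stop (a strike). Its centre is at guide y = value - 0.230. Dark steel slab 130 (x) by 150 mm (y), on ball bearings. Moving mass 3.0 kg nominal (2.2 to 4.2), rolling friction 0.025 N (slows it about 0.008 m/s2) plus 0.12 N per m/s: it coasts far. The guide is level.
- cell (a point): Centre of the cell's top. The cell: clear flat box with a white cover, fixed on top of the carriage: 126 mm (x) by 144 mm (y), 62 to 95 mm above the bench, low plugs on top to 98 mm. It must not be touched. This point lies 95 mm above the bench at the carriage's centre; axes as the guide's.
- window (a point): Centre of the cell's window, a black frame 40 mm wide (y) inside, on the far (+x) side of the cell, 78 mm above the bench, at the carriage's centre in y and 70 mm from it in x.
- probe_tip (a point): Centre of the end of the optical probe, a horizontal dark tube 20 mm in diameter, 78 mm above the bench, pointing in -x at the window from 15 mm away. Wanted: window and probe tip at the same guide y (within 10 mm).
- stand: Retort stand holding the probe, fixed on the far side of the guide; origin on the bench straight below the probe tip, axes as the guide's. Its rod, 370 mm high, stands 150 mm beyond the tip in +x and 60 mm to -y, on a round foot 150 mm across.
- rear_face (a point): Centre of the flat outer face of the rear (-y) buffer, 55 mm above the bench, 110 mm from the carriage's centre when uncompressed. Buffer: black rubber plate 112 mm wide (x), 26 to 76 mm above the bench, bellows behind; sprung, 120 N/m, 30 mm travel, little damping, no preload: the carriage bounces off a still hand. Too wide to grip: push the face with closed fingers.
- front_face (a point): The same point on the identical front (+y) buffer's outer face, where the carriage can be braked or pushed back from the +y side.
- tape: Bystander: yellow roll of tape lying flat, 96 mm across, 48 mm high; origin at the centre of its underside.
- dish: Bystander: red plastic dish, 72 mm across, 22 mm high; origin at the centre of its underside.
- canister: Bystander: white square plastic canister 85 mm by 85 mm, 205 mm high; origin at the centre of its underside.

How it is judged:
By the outcome, as a careful person would: the job done as asked, in the order asked, and still so for the second after the job is handed in, with the robot touching nothing.
It also fails if it takes over 42 s, if anything falls off the work surface, if the arm or the gripper's body presses on something with over 40 N, if the wrist force passes 120 N, or if a joint passes its speed limit or range.

## Working session

There is one attempt and no reset: what is moved stays moved. The work goes in short steps, each a Python script; the robot and the scene stay as the last script left them, time stands still between calls to the robot, and variables do not carry over. Pictures are saved under pics/ and viewed, at most 10 in all, crops included, and the job is handed in when it is done.

```bash
mkdir -p pics; python3 - <<'E'
from rig import manip
import cv2, numpy as np
for n in("scene","top"):
    c=manip.camera(n); cv2.imwrite(f"pics/{n}0.png",c["image"][:,:,::-1]); print(n,c["fx"],c["fy"],c["cx"],c["cy"]); print(np.round(c["cam_to_world"],4).tolist())
print(manip.get_time(),manip.get_ee_rot(),manip.get_width())
E
```

```text
scene 361.36165889636965 361.36165889636965 250.72453913822355 194.4008176404615
[[-0.1182, 0.7775, -0.6176, 1.2107], [0.993, 0.0888, -0.0783, 0.1643], [-0.006, -0.6226, -0.7826, 1.0895], [0.0, 0.0, 0.0, 1.0]]
top 458.03409510650573 458.03409510650573 256.59306879695487 193.08843113422387
[[0.0244, -0.9827, 0.1835, 0.1611], [-0.9994, -0.0288, -0.0213, 0.0943], [0.0262, -0.1829, -0.9828, 1.6697], [0.0, 0.0, 0.0, 1.0]]
0.1 [-3.08925385e+00 -5.63393884e-01  3.84771934e-04] 0.08562785425527221
```

View pics/scene0.png

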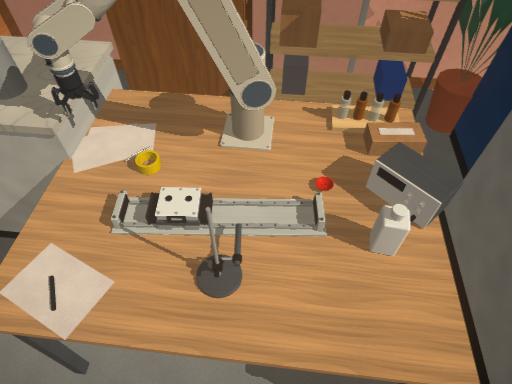

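View pics/top0.png

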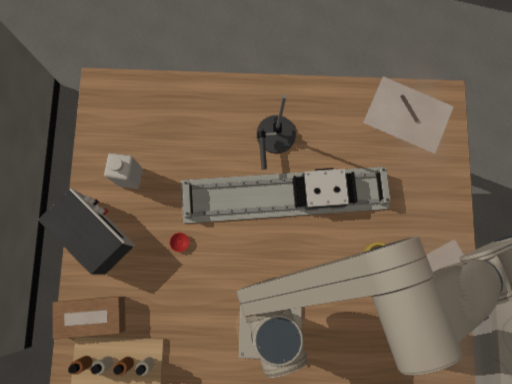

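The scene view shows the carriage (white cover) at about (180,203), the guide from (115,215) to (325,215), and the probe near (238,228–262). In the top view the cover is at (326,188), the probe tip near (263,168), and the guide ends near (185,202) and (387,190). I'll zoom in on both.

```bash
python3 - <<'E'
import cv2
a=cv2.imread("pics/top0.png")[90:240,170:400]; cv2.imwrite("pics/topz.png",cv2.resize(a,None,fx=3.4,fy=3.4,interpolation=2))
a=cv2.imread("pics/scene0.png")[170:310,100:340]; cv2.imwrite("pics/scz.png",cv2.resize(a,None,fx=3.3,fy=3.3,interpolation=2))
E
```

```text
(no output)
```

View pics/topz.png

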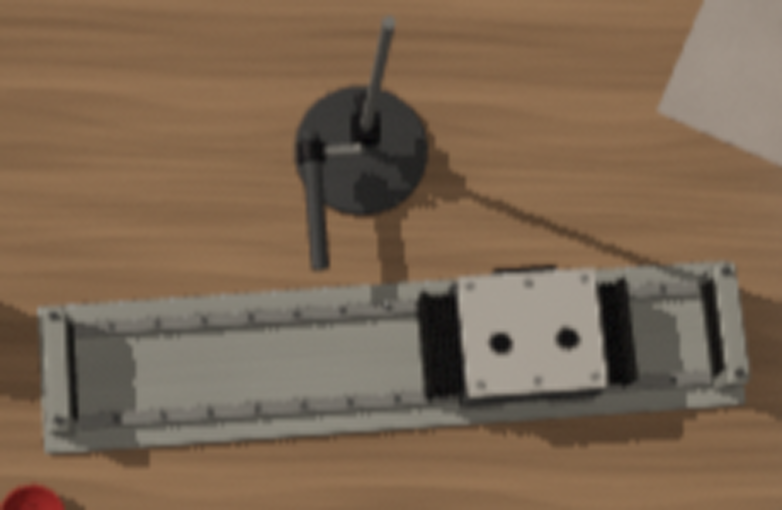

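View pics/scz.png

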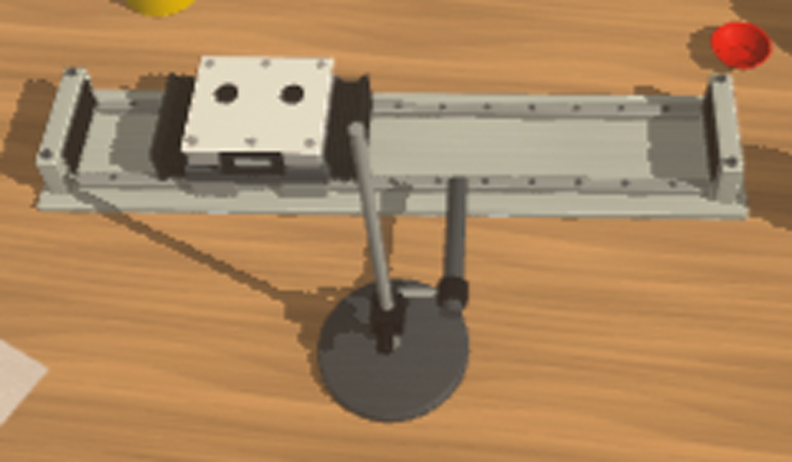

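Zoomed views (zoom px): in top, the stop screws are at (53,316), (58,420), (728,269), (741,373), the probe tip end is at (320,268), and the cover corners are at (459,281), (593,268), (607,388), (468,402). In scene, the -y stop screws are at (71,72), (45,154), the +y ones at (721,79), (730,162), and the tip is at (458,180). I'll triangulate these.

```bash
cat > geo.py <<'E'
import numpy as np, cv2
from rig import manip
def ray(c,uv):
    M=np.array(c["cam_to_world"]); d=M[:3,:3]@[(uv[0]-c["cx"])/c["fx"],(uv[1]-c["cy"])/c["fy"],1]
    return M[:3,3],d/np.linalg.norm(d)
def plane(c,uv,z):
    o,d=ray(c,uv); return o+d*(z-o[2])/d[2]
def tri(c1,u1,c2,u2):
    A=np.zeros((3,3));b=np.zeros(3);r=[ray(c1,u1),ray(c2,u2)]
    for o,d in r:
        P=np.eye(3)-np.outer(d,d);A+=P;b+=P@o
    p=np.linalg.solve(A,b); return p,[np.linalg.norm(np.cross(d,p-o)) for o,d in r][0]*2
def cover(c,lo=150):
    """pixel centroid of the white cell cover (largest whitish blob in guide area)"""
    im=c["image"].astype(int); return im
E
python3 - <<'E'
from geo import *
np.set_printoptions(precision=4,suppress=True)
S=manip.camera("scene");T=manip.camera("top")
t=lambda p:(p[0]/3.4+170-.35,p[1]/3.4+90-.35); s=lambda p:(p[0]/3.3+100-.35,p[1]/3.3+170-.35)
P={}
for n,a,b in [("+y far",(53,316),(730,162)),("+y near",(58,420),(721,79)),("-y far",(728,269),(45,154)),("-y near",(741,373),(71,72)),("tip",(320,264),(458,183)),
  ("cov +yfar",(459,281),(329,154)),("cov -yfar",(593,268),(183,151)),("cov -ynear",(607,388),(204,57)),("cov +ynear",(468,402),(333,60))]:
    p,e=tri(T,t(a),S,s(b));P[n]=p;print(n,p,round(e,4))
    if 'y' in n: print("   planes",plane(T,t(a),.072 if n[0]!='c' else .095),plane(S,s(b),.072 if n[0]!='c' else .095))
g=sum(P[k] for k in list(P)[:4])/4
d=P["+y far"]+P["+y near"]-P["-y far"]-P["-y near"];d[2]=0;print("span",np.linalg.norm(d)/2);d/=np.linalg.norm(d)
x=np.array([d[1],-d[0],0]);print("guide",g,"yaw of +y",d,"yaw deg",np.degrees(np.arctan2(x[1],x[0])))
c=sum(P[k] for k in list(P)[5:])/4
print("cell c",c,"guide y",(c-g)@d,"x",(c-g)@x,"tip y",(P["tip"]-g)@d,"x",(P["tip"]-g)@x)
for k in P: print(k,(P[k]-g)@x,(P[k]-g)@d)
# bystanders
hs=lambda im:cv2.cvtColor(im,cv2.COLOR_RGB2HSV)
for nm,c in(("S",S),("T",T)):
    h=hs(c["image"])
    for q,lo,hi,z in(("yellow",(22,180,100),(32,255,255),.048),("red",(0,220,120),(4,255,255),.022)):
        m=cv2.inRange(h,lo,hi);n,l,st,ce=cv2.connectedComponentsWithStats(m)
        i=1+np.argmax(st[1:,4]) if n>1 else 0;print(nm,q,st[i],ce[i],plane(c,ce[i],z))
E
```

```text
+y far [0.489  0.3127 0.0765] 0.0012
   planes [0.49   0.3139 0.072 ] [0.4859 0.3127 0.072 ]
+y near [0.3801 0.3025 0.0764] 0.0001
   planes [0.3807 0.303  0.072 ] [0.3764 0.3032 0.072 ]
-y far [ 0.5605 -0.3945  0.0773] 0.0024
   planes [ 0.5623 -0.3973  0.072 ] [ 0.5571 -0.3961  0.072 ]
-y near [ 0.4496 -0.4062  0.0747] 0.0021
   planes [ 0.4504 -0.4081  0.072 ] [ 0.4476 -0.4065  0.072 ]
tip [0.5514 0.0376 0.0836] 0.0018
cov +yfar [ 0.5352 -0.1028  0.0894] 0.0116
   planes [ 0.535  -0.1079  0.095 ] [ 0.5388 -0.0955  0.095 ]
cov -yfar [ 0.5526 -0.2462  0.0955] 0.0038
   planes [ 0.5532 -0.2482  0.095 ] [ 0.5522 -0.2444  0.095 ]
cov -ynear [ 0.4264 -0.2599  0.0928] 0.0039
   planes [ 0.4266 -0.2614  0.095 ] [ 0.4281 -0.2569  0.095 ]
cov +ynear [ 0.4093 -0.1191  0.0861] 0.0002
   planes [ 0.4079 -0.1178  0.095 ] [ 0.4164 -0.1167  0.095 ]
span 0.7114398301301055
guide [ 0.4698 -0.0464  0.0762] yaw of +y [-0.0991  0.9951  0.    ] yaw deg 5.689586123491454
cell c [ 0.4809 -0.182   0.091 ] guide y -0.13609418614836793 x -0.0024212402618538366 tip y 0.07546138427962558 x 0.08950626474175591
+y far 0.05470771424413955 0.35539055472127
+y near -0.05470771424413944 0.3560492754088354
-y far 0.05575756750589501 -0.35541705717185185
-y near -0.05575756750589495 -0.3560227729582535
tip 0.08950626474175591 0.07546138427962558
cov +yfar 0.05951642684225595 -0.06270056369255919
cov -yfar 0.06252970764778637 -0.20707236610220367
cov -ynear -0.06430999346846042 -0.20816838503228874
cov +ynear -0.06742110206899724 -0.0664354297664202
S yellow [135 150  26  25 431] [147.7981 162.1021] [ 0.2723 -0.3657  0.048 ]
S red [316 178  11  10  65] [320.9077 183.2308] [0.2827 0.3205 0.022 ]
T yellow [     0      0    512    384 196608] [255.5 191.5] [0.4697 0.0633 0.048 ]
T red [     0      0    512    384 196608] [255.5 191.5] [0.4746 0.0628 0.022 ]
```

```bash
cat >> geo.py <<'E'
G=np.array([.4698,-.0464]);D=np.array([-.0991,.9951]);X=np.array([.9951,.0991])
TIP=.0755
def W(y,z,x=0): return np.r_[G+D*y+X*x,z]
def rot(k=0):
    f=np.radians((90+5.69+180*k)/2); return np.array([np.cos(f),np.sin(f),0])*np.pi
def carr(n="scene",c=None):
    "guide y of the carriage from the white cover, area in px"
    c=c or manip.camera(n); im=c["image"]; h=cv2.cvtColor(im,cv2.COLOR_RGB2HSV)
    v,u=np.nonzero((h[...,2]>195)&(h[...,1]<60))
    M=np.array(c["cam_to_world"]); r=np.c_[(u-c["cx"])/c["fx"],(v-c["cy"])/c["fy"],np.ones(len(u))]@M[:3,:3].T
    p=M[:3,3]+r*((.095-M[2,3])/r[:,2])[:,None]; q=p[:,:2]-G; x=q@X;y=q@D
    k=(x>-.055)&(x<.025)&(abs(y)<.33); y=y[k]; 
    if len(y)<40: return np.nan,len(y),0
    m=np.median(y); y=y[abs(y-m)<.09]; a,b=np.percentile(y,[2,98]); return (a+b)/2,len(y),b-a
E
python3 - <<'E'
from geo import *
print(carr(),carr("top"))
t=manip.get_time(); manip.command_gripper(0.0,20); print("grip",manip.get_time()-t,manip.get_width())
for k in(0,1,-1):
    for y in(-.287,.25): print(k,y,manip.solve_ik(W(y,.07),rot(k)))
E
```

```text
(np.float64(-0.1367776747503922), 638, np.float64(0.13701343386396067)) (nan, 0, 0)
grip 0.7666999999999999 0.0003594650961282704
0 -0.287 [-6.07646991e-01  6.39907944e-01  1.77953962e+00 -4.44089210e-16
  7.22145090e-01 -7.06956225e-01]
0 0.25 [ 4.02452985e-01  5.35145631e-01  2.02497047e+00 -1.33226763e-15
  5.81476551e-01  3.03143750e-01]
1 -0.287 [-0.60764699  0.63990794  1.77953962  0.          0.72214509  2.43463643]
1 0.25 None
-1 -0.287 [-6.07646991e-01  6.39907944e-01  1.77953962e+00 -4.44089210e-16
  7.22145090e-01  2.43463643e+00]
-1 0.25 None
```

```bash
python3 - <<'E'
from geo import *
T=manip.get_time
t=T();manip.move_to(W(-.290,.20),rot());print("move",T()-t)
t=T();manip.servo_line(W(-.290,.070),rate=.2);print("down .13@.2",T()-t)
print(manip.get_position(),W(-.29,.07),manip.get_contact_force(),manip.get_joint_vel().round(3))
f=[manip.get_contact_force()@np.r_[D,0] for _ in range(6)];print("noise",np.round(f,3))
t=T();manip.servo_line(W(-.275,.070),rate=.1);print(".015@.1",T()-t, manip.get_contact_force()@np.r_[D,0])
c=manip.camera("scene");print(carr(c=c),T());cv2.imwrite("pics/s1.png",cv2.resize(c["image"][150:290,80:340,::-1],None,fx=3,fy=3,interpolation=2))
E
```

```text
move 1.4083
down .13@.2 0.7999999999999998
[ 0.49895229 -0.33580607  0.07083954] [ 0.498539 -0.334979  0.07    ] [0.00273373 0.06213984 1.06583771] [ 0.006 -0.02  -0.007  0.    -0.001 -0.   ]
noise [0.062 0.062 0.062 0.062 0.062 0.062]
.015@.1 0.30000000000000027 -0.23927376049736546
(np.float64(-0.1367776747503922), 638, np.float64(0.13701343386396067)) 3.625
```

View pics/s1.png

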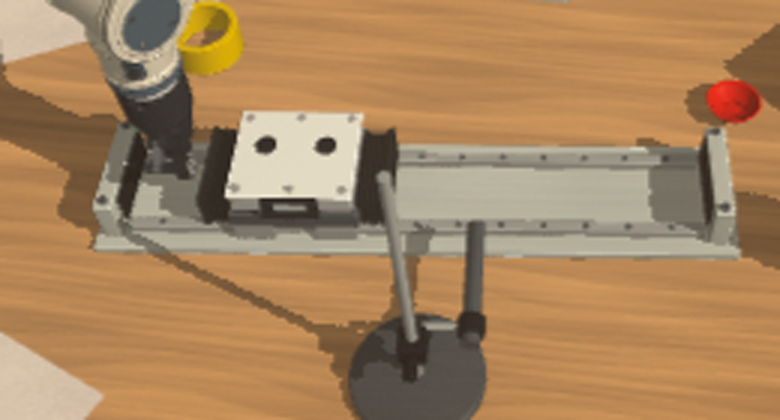

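The closed fingers stand between the -y stop and the rear buffer (zoom (185,170), buffer face at about x=203), clear of both. Launch with a short, quick buffer compression.

```bash
python3 - <<'E'
from geo import *
T=manip.get_time
t=T();manip.servo_line(W(-.2578+.0085,.070),rate=.15);print("push",T()-t, manip.get_contact_force()@np.r_[D,0])
a=[]
for i in range(12):
    t=T();a.append((t,)+tuple(carr())+(manip.get_contact_force()@np.r_[D,0],)); manip.hold(.03)
print(np.round(a,4))
E
```

```text
push 0.3250000000000002 0.2521276095340573
[[ 3.9500e+00 -1.2740e-01  6.4000e+02  1.3780e-01 -4.4450e-01]
 [ 4.0333e+00 -1.2160e-01  6.4500e+02  1.3790e-01  4.7300e-01]
 [ 4.1167e+00 -1.1650e-01  6.3900e+02  1.3760e-01 -2.9430e-01]
 [ 4.2000e+00 -1.1090e-01  6.4100e+02  1.3750e-01 -1.0545e+00]
 [ 4.2833e+00 -1.0580e-01  6.4300e+02  1.3750e-01  1.2200e-01]
 [ 4.3667e+00 -1.0080e-01  6.4300e+02  1.3730e-01  3.2230e-01]
 [ 4.4500e+00 -9.5600e-02  6.4900e+02  1.3810e-01  7.3350e-01]
 [ 4.5333e+00 -9.0400e-02  6.3900e+02  1.3710e-01  5.3320e-01]
 [ 4.6167e+00 -8.5500e-02  6.4000e+02  1.3730e-01 -6.2530e-01]
 [ 4.7000e+00 -8.0700e-02  6.4900e+02  1.3750e-01 -8.0960e-01]
 [ 4.7833e+00 -7.6000e-02  6.3900e+02  1.3700e-01  7.7810e-01]
 [ 4.8667e+00 -7.1300e-02  6.4300e+02  1.3700e-01 -4.5440e-01]]
```

Launched at about 0.06 m/s. It would coast roughly 25 mm past the probe, so I cross over the cell to the front and brake with a hand receding at half the carriage's speed.

```bash
cat > brake.py <<'E'
from geo import *
T=manip.get_time
manip.servo_line(W(-.2493,.17),rate=.3)
manip.servo_line(W(.215,.17),rate=.45)
y,n,w=carr(); t0=T(); print("t",t0,"y",y,w)
H=.1915
if y+.110>H-.035: print("late"); H=y+.110+.045
manip.servo_line(W(H,.070),rate=.2)
a=[]
for i in range(60):
    t=T();y,n,w=carr();a.append((t,y,w))
    if len(a)<5: continue
    q=np.array(a[-7:]); v,_=np.polyfit(q[:,0]-T(),q[:,1],1); yn=q[:,1].mean()+v*(T()-q[:,0].mean())
    stop=yn+v*abs(v)/(2*(.0083+.02*abs(v)))
    if v<.004 or stop<TIP+.003: print("coasts to",stop); break
    if yn>=H-.121-.0005-.05*v:
        manip.servo_line(W(H+.012,.070),rate=max(v/2,.006)); print("braked",yn,v,stop,T()); break
print(np.round(a[-8:],4))
b=[]
for i in range(6): b.append((T(),)+tuple(carr())); manip.hold(.05)
print(np.round(b,4),manip.get_position()[:2]-G)
E
python3 brake.py
```

```text
t 6.6833 y 0.008455218517372586 0.13615509104914322
coasts to 0.07228469834947616
[[7.35   0.0303 0.1346]
 [7.4    0.0321 0.1352]
 [7.45   0.0328 0.1338]
 [7.5    0.0351 0.1359]
 [7.55   0.0357 0.1347]
 [7.6    0.0363 0.1335]]
[[7.650e+00 3.870e-02 4.670e+02 1.355e-01]
 [7.750e+00 4.000e-02 4.610e+02 1.330e-01]
 [7.850e+00 4.270e-02 4.580e+02 1.343e-01]
 [7.950e+00 4.560e-02 4.510e+02 1.355e-01]
 [8.050e+00 4.540e-02 4.390e+02 1.312e-01]
 [8.150e+00 4.780e-02 4.370e+02 1.316e-01]] [-0.01900037  0.19055387]
```

```bash
python3 - <<'E'
from geo import *
c=manip.camera("scene");print(carr(c=c),carr("top"));cv2.imwrite("pics/s2.png",cv2.resize(c["image"][150:290,80:340,::-1],None,fx=3,fy=3,interpolation=2))
E
```

```text
(np.float64(0.050229064299982897), 431, np.float64(0.13326012143993637)) (nan, 0, 0)
```

View pics/s2.png

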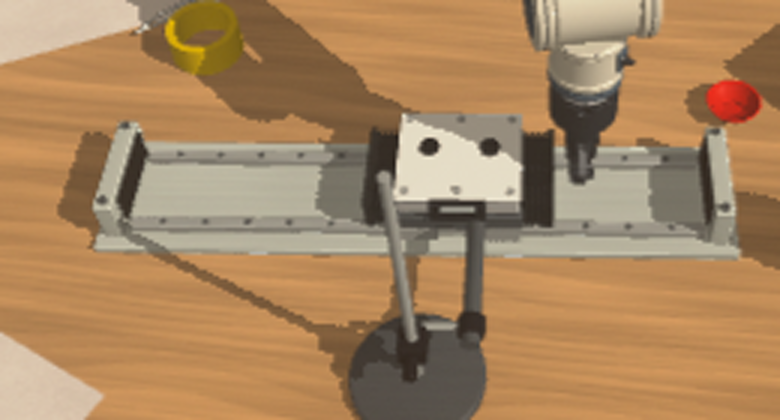

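The arm's shadow covers the cover's upper right corner (zoom (500,130)), which biases the edge measurement. The window at zoom (458,210) is about 18 px left of the probe tube (476) and closing slowly. I'll measure on the lit half of the cover and keep the hand ahead as a brake.

```bash
sed -i 's/k=(x>-.055)&(x<.025)/k=(x>.005)\&(x<.055)/' geo.py; python3 - <<'E'
from geo import *
T=manip.get_time
H=.1950; manip.servo_line(W(H,.070),rate=.05)
a=[];st="end"
for i in range(60):
    t=T();y,n,w=carr();a.append((t,y,w))
    if len(a)<10: continue
    q=np.array(a[-14:]); v,_=np.polyfit(q[:,0],q[:,1],1); yn=q[:,1].mean()+v*(T()-q[:,0].mean())
    if v<.002: st="stopped"; break
    if yn>=H-.121-.0005-.05*v:
        if v>.008: manip.servo_line(W(H+.012,.070),rate=max(v/2,.006)); st="braked"
        else: st="slow contact"
        break
print(st,yn,v,T()); print(np.round(a[::5],4))
b=[]
for i in range(5): b.append((T(),)+tuple(carr())); manip.hold(.05)
print(np.round(b,4))
E
```

```text
stopped 0.06869758019778573 0.00197339900882497 10.25
[[ 8.6     0.0589  0.1367]
 [ 8.85    0.0608  0.1337]
 [ 9.1     0.064   0.134 ]
 [ 9.35    0.0669  0.1346]
 [ 9.6     0.0673  0.1332]
 [ 9.85    0.0678  0.1323]
 [10.1     0.0684  0.1321]]
[[1.025e+01 6.850e-02 4.570e+02 1.318e-01]
 [1.035e+01 6.850e-02 4.570e+02 1.318e-01]
 [1.045e+01 6.850e-02 4.570e+02 1.318e-01]
 [1.055e+01 6.850e-02 4.570e+02 1.318e-01]
 [1.065e+01 6.850e-02 4.570e+02 1.318e-01]]
```

```bash
python3 - <<'E'
from geo import *
T=manip.get_time
manip.servo_line(W(.195,.17),rate=.3)
manip.servo_line(W(-.09,.17),rate=.4)
c=manip.camera("scene");print(T(),carr(c=c))
t=manip.camera("top");cv2.imwrite("pics/t3raw.png",t["image"][:,:,::-1]);cv2.imwrite("pics/s3raw.png",c["image"][:,:,::-1])
a=cv2.resize(c["image"][170:270,150:300,::-1],None,fx=5.2,fy=5.2,interpolation=2)
cv2.imwrite("pics/s3.png",a)
b=cv2.resize(t["image"][120:230,200:350,::-1],None,fx=5.2,fy=5.2,interpolation=2);cv2.imwrite("pics/t3.png",b)
E
```

```text
12.15 (np.float64(0.07190040800179467), 478, np.float64(0.1380842085289174))
```

View pics/s3.png

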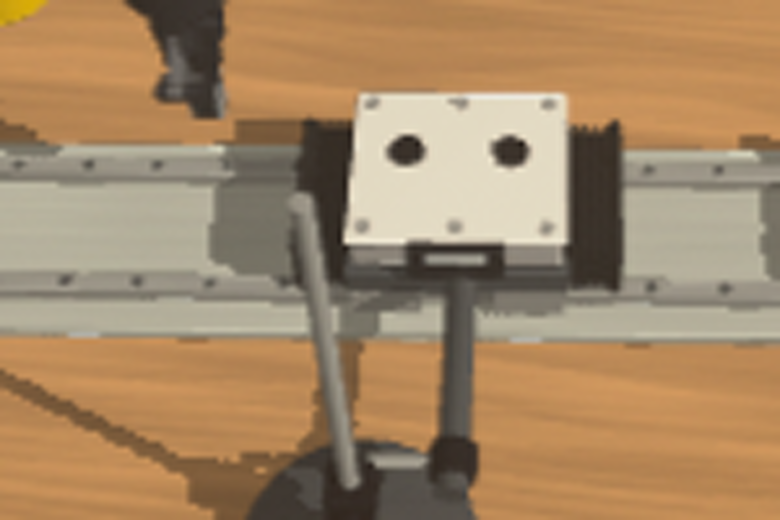

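View pics/t3.png

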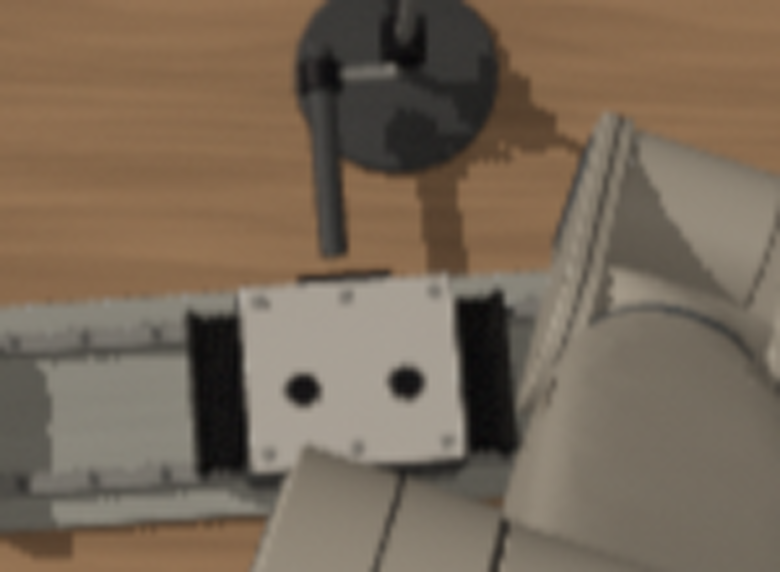

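At rest, no contact. In scene the window centre is at zoom (454,258) and the tube axis at about 459. In top the window strip spans 299–390 at row 275 and the tip is at (334,250). The tip is a few mm to +y of the window centre; I'll quantify that at a common height.

```bash
python3 - <<'E'
from geo import *
S=manip.camera("scene");Tc=manip.camera("top");print(manip.get_time(),carr(c=S))
s=lambda u,v:(u/5.2+150-.4,v/5.2+170-.4); t=lambda u,v:(u/5.2+200-.4,v/5.2+120-.4)
gy=lambda p:np.round([(p[:2]-G)@X,(p[:2]-G)@D],4)
print("scene: window",gy(plane(S,s(455,259),.078)),"tube",gy(plane(S,s(457.5,320),.078)),gy(plane(S,s(455,400),.078)))
print("top: window",gy(plane(Tc,t(344.5,276),.088)),"tip",gy(plane(Tc,t(334,250),.083)),"tube",gy(plane(Tc,t(323,130),.083)))
print("top cover far edge mid",gy(plane(Tc,t((240+448)/2,(290+276)/2),.095)), "screws mid",gy(plane(Tc,t(347,297),.095)))
E
```

```text
12.3 (np.float64(0.071822293276541), 479, np.float64(0.13823928063515045))
scene: window [0.0628 0.0706] tube [0.1098 0.0742] [0.1681 0.0751]
top: window [0.0684 0.069 ] tip [0.0883 0.0745] tube [0.1738 0.0754]
top cover far edge mid [0.062  0.0702] screws mid [0.0521 0.0689]
```

The window is 4–5 mm short of the probe tip, against a 10 mm tolerance. The carriage is at rest and the hand is clear.

```bash
python3 - <<'E'
from geo import *
manip.hold(1.0); print(carr(),manip.get_time()); print(manip.sign_off())
E
```

```text
(np.float64(0.071822293276541), 479, np.float64(0.13823928063515045)) 13.35
the job is handed in; nothing more can be done
None
```

I handed the job in at 13.4 s: the carriage rests, let go, with the window centre about 4–5 mm short of the probe tip (10 mm allowed) and no end stop struck, but rolling friction stopped it short of the hand I held in front as a brake, so the hand never actually braked it.

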